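Check the lever stop of a bench vial crimper

TASK

Check the stop of the vial crimper with the blue lever: with the backs or tips of the fingers ease its hand lever in until it meets its stop, let it spring all the way back out, then ease it in to the stop a second time and finish while still holding it there, so that the gap to the bar can be measured. Only push the outer face of the blue sleeve: do not grip the lever, touch the bar behind it or force it hard against the stop, and leave the orange crimper and all the things standing around as they are.

Things in the scene. Friction and masses are not known exactly. Their poses are not given: they have to be found in the camera images.
- blue_crimper: bench vial crimper whose lever has a BLUE sleeve, fixed to the table: white base plate 150 x 200 x 12 mm, pillar, grey head block (115 x 50 mm, pin head on it up to 158 mm above the table). Origin: centre of the base's underside; z up, the bar runs along -y, the lever lies on the -x side (towards the robot) and is pressed to +x. The lever's pivot pin stands at x = -40, y = +70 mm
- blue_lever (a joint): angle of the blue lever about its upright pivot pin, rad: 0 = fully out, growing as it is pressed in (anticlockwise from above); 0.32 = on the rubber-tipped stop screw, lever parallel to the bar, 23 mm clear between them. At the sleeve's centre the travel is 34 mm; a return spring resists with about 1.5 N when out, 5 N at the stop, and brings it back when let go
- blue_sleeve: blue grip sleeve on the lever, 90 mm long, 12 thick, 24 high, 60 to 150 mm from the pin. Origin at its centre, 105 mm from the pin, 130 mm above the table; before and below it nothing stands over 70 mm high. x: from its outer face level towards the bar, as it is pressed; y: along the lever to the pin; z up. It turns with the lever. For contact it means the outer half, 6 mm thick
- blue_inner: inner half (towards the bar) of the blue sleeve, 6 mm thick; same origin and axes as the sleeve. A finger touching it has gone behind the lever
- blue_press (a point): centre of the outer face of the blue sleeve, where the lever is pressed (6 mm from the sleeve's centre); same axes as the sleeve
- blue_bar: fixed aluminium bar of the blue crimper, 22 mm thick round bar 150 mm long, level, 130 mm above the table, from the head block along the crimper's -y; it carries the stop screw. Origin at its end at the head block, on its axis (crimper frame x = 0, y = +45 mm)
- orange_crimper: the same kind of crimper with an ORANGE sleeve and a smaller jaw, same sizes and axes; not part of this check
- orange_lever (a joint): angle of the orange lever, rad: same meaning; the return spring keeps it at 0
- vial_blue: capped glass vial, 23 mm across, 55 mm high, standing on the blue crimper's base plate; leave alone. Origin at the centre of its underside
- vial_orange: the same, on the orange crimper's base plate; leave alone. Origin at the centre of its underside
- vial_mid: the same, on the table between the crimpers; leave alone. Origin at the centre of its underside
- cap_jar: clear jar of caps with a white lid, 56 mm across, 65 mm high; leave alone. Origin at the centre of its underside
- gauge: small steel gauge with black handle, 90 mm long, 10 mm high, lying on the table; leave alone. Origin at the centre of its underside
- mouse: black computer mouse, 100 x 60 x 22 mm; leave alone. Origin at the centre of its underside

How it is judged:
On the way, in this order (a step that is already met when the one before it is completed fails the run):
1. the fingers press the blue lever in against its stop a first time (value of joint blue_lever above 0.3 rad and contact force between the fingers and blue_sleeve above 2 N), for 0.1 s.
2. the blue lever is let back out all the way (value of joint blue_lever below 0.04 rad), for 0.05 s.
At the end, for the whole second after the job is handed in: the fingers hold the blue lever in against its stop (joint above 0.30 of 0.32 rad) with 2 to 30 N on the outer half of the sleeve, touching neither the inner half nor the bar; the orange lever is out and no bystander is more than 15 mm from where it stood (all of step 1 and contact force between the fingers and blue_sleeve below 30 N and contact force between the fingers and blue_bar below 0.5 N and contact force between the fingers and blue_inner below 0.5 N and value of joint orange_lever below 0.03 rad and distance of each of vial_blue, vial_orange, vial_mid, cap_jar, gauge, mouse from where it was at the start of the episode below 0.015 m); the arm keeps its last pose, push and grip.
It fails at once if the blue lever is slammed in (faster than 1.5 rad/s) (velocity of joint blue_lever above 1.5 rad/s).
It fails at once if the lever is forced: more than 40 N on its sleeve (contact force between the fingers and blue_sleeve above 40 N).
It fails at once if the lever is gripped or hooked from behind, or the fingers push on the fixed bar (contact force between the fingers and blue_inner above 1 N or contact force between the fingers and blue_bar above 1 N).
It fails at once if the orange lever is worked or its crimper pushed with the fingers (value of joint orange_lever above 0.05 rad or contact force between the fingers and orange_crimper above 1 N).
It fails at once if a bystander is moved by more than 15 mm, lifted or tipped (distance of any of vial_blue, vial_orange, vial_mid, cap_jar, gauge, mouse from where it was at the start of the episode above 0.015 m or angle between any of vial_blue, vial_orange, vial_mid, cap_jar, gauge, mouse's own z axis and vertical above 0.3 rad).
It also fails if it takes over 45 s, if anything falls off the work surface, if the arm or the gripper's body presses on something with over 40 N, if the wrist force passes 120 N, or if a joint passes its speed limit or range.

ROBOT

A 6-joint arm with a two-finger parallel gripper is mounted at the origin on the work surface. World frame = base frame: x ahead of the robot, y to its left, z up, the work surface at z = 0. Lengths are in m, angles in rad, forces in N, time in s.
With the tool pointing down it reaches from about 0.375 to 0.9 m from the base axis. Payload 3.1 kg.
Tool frame: the origin (TCP) lies at the very end of the fingers, on their centre line; the grasp point (between the pads) lies 19 mm behind it; z points along the fingers, y is the direction in which the jaws open and shut (so a half turn about z gives the same grasp; the last joint's range is limited). The gripper opens to 87 mm and grips with 3 to 60 N. Pads are 19 mm wide; open, the fingers measure 117 mm over their backs; the gripper's body (75 mm by 190 mm) begins 51 mm behind the grasp point.
Start: joints at [-1.337, 0.527, 1.433, -0, 1.181, -0.178], TCP at [0.251, -0.572, 0.223] pointing down, gripper open.
Joint ranges: [-3.08, 3.08], [-0.75, 2.2], [0.22, 2.44], [-1.43, 4.57], [0, 2.65], [-2.85, 2.85]. Speed limits (rad/s): [2.79, 2.79, 3.14, 3.14, 3.14, 3.14].

INTERFACE

Orientations are given as a unit quaternion [x, y, z, w].
In Python, from rig import robot gives the robot as it stands. The module is installed in compiled form; this text tells all that it offers.
- The arm moves only by the tool send_rows, never from a script. Its argument "deltas" is a list of rows, each an object of numbers: "tx", "ty", "tz": the shift along the tool's x, y, z in cm; "rx", "ry", "rz": the turn, a rotation vector about the tool's x, y, z in rad. A call has 1 to 5 rows; each row is the pose to reach, as a shift and turn from the pose commanded when the call began, along the tool's axes at that moment; what a row does not reach only later rows make up. A row lasts 1/12 s, in which the tool goes at most 41.7 mm and 7.16 degrees, less where a joint would pass 70% of its speed; a pose out of reach is approached as far as the arm can. A call with a gripper value outside its range is refused whole. "claw" is the finger opening in cm, from 0 to 8.7, set as the call begins (left out, the last holds). The fingers move at their own pace and stop on an object; "squeeze" is the grip in N (left out, the last holds). Time passes only in rows, so rows that repeat a pose let the fingers close. It gives the time, the measured TCP pose, the force and the opening at its end, in the units of the state.
- robot.get_obs(): the state, without advancing time (a new reading comes with each control period).
- robot.camera(name): name is "scene" or "top"; returns a dict with "color" (400x640x3 uint8, red, green, blue), "z_map" (400x640 float32, m along the optical axis (not along the pixel's ray), 0 where there is no reading), "intrinsics" (3x3 intrinsics, pixels), "distortion" ([k1, k2, p1, p2, k3] as OpenCV has them; the pictures are not rectified), "R" (3x3) and "t" (3): a world point X has camera coordinates R X + t. Camera axes: x right, y down, z forward; pixel columns grow to the right and rows downward; lengths in m; the calibration is good to about 2 mm. A picture is of the moment at which its call begins.
- robot.hand_in(): hands the job in, once; it reports no verdict.
Trained networks look in the newest picture that a camera, given by its name, has taken for a name from the list of things; names that differ only in an ending like _2 or _b are one class to them, and where a whole thing is asked for, a point or a joint stands for the part that bears it (a point fixed in the world has none). Each returns a list of dicts, best first, with "p" (0 to 1); they miss things now and then, are a little off and sometimes report something else, mostly with a low value. They report only what shows in the picture. A call takes as long as a camera call.
- robot.outline_of(label, camera): "pixels" (400x640 bool, what is visible of it) and "xy" ([column, row] in pixels, amid what is visible of it).
- robot.tip_of(label, camera): "xy" ([column, row] in pixels: a listed point, or the origin of a listed thing).
The state is a dict: "time": time; "q": joint angles; "joint_velocities": joint speeds; "joint_torque": joint torques, N m; "position": TCP position; "tool_rot": TCP orientation; "ft_force": force on the tool from outside, world axes, zero at the start; "moment": the same for the moment, N m; "grip_width": finger opening in m.
Only numpy, scipy, OpenCV 4.12 (cv2) and the standard library are available. Lean on these libraries where they do the work, as an engineer would, in place of code of your own. Each camera call takes 0.05 s, during which the arm holds its last target.

## Working session

There is one attempt and no reset: what is moved stays moved. The work goes in short steps, Python scripts to look and compute and a tool call to move; the robot and the scene stay as the last step left them, time stands still between calls to the robot, and variables do not carry over. Pictures are saved under pics/ and viewed, and the job is handed in when it is done.

Besides the shell and the picture viewer there is one more tool, called after "Call:" by a JSON object that holds its "api" and its "payload", one argument or row to a line. send_rows: Moves the arm, as the interface text tells. Its arguments: {"type":"object","properties":{"deltas":{"type":"array","items":{"type":"object","properties":{"tx":{"type":"number"},"ty":{"type":"number"},"tz":{"type":"number"},"rx":{"type":"number"},"ry":{"type":"number"},"rz":{"type":"number"}}}},"claw":{"type":"number"},"squeeze":{"type":"number"}},"required":["deltas"]}

```bash
mkdir -p pics
python3 - <<'E'
from rig import robot
import cv2,numpy as np
o=robot.get_obs()
print({k:np.round(v,3) for k,v in o.items()})
for c in ["scene","top"]:
    d=robot.camera(c); cv2.imwrite(f"pics/{c}0.png",d["color"][:,:,::-1])
    print(c,d["intrinsics"],d["distortion"],d["R"],d["t"])
    np.savez(f"{c}.npz",**{k:np.array(v) for k,v in d.items()})
    for n in ["blue_sleeve","blue_crimper","orange_crimper","blue_bar"]:
        for r in robot.outline_of(n,c)[:2]: print("out",n,r["p"],r["xy"],r["pixels"].sum())
    for n in ["blue_sleeve","blue_press","blue_crimper","orange_crimper","blue_bar","vial_blue","vial_mid","cap_jar","mouse","gauge"]:
        for r in robot.tip_of(n,c)[:2]: print("tip",n,r["p"],r["xy"])
E
```

```text
{'time': np.float64(0.0), 'q': array([-1.337,  0.528,  1.434, -0.   ,  1.181, -0.179]), 'joint_velocities': array([ 0.001,  0.001,  0.001, -0.   , -0.   ,  0.001]), 'joint_torque': array([ 1.0000e-03, -4.4003e+01, -1.7659e+01,  6.3000e-02,  5.8000e-02,
       -0.0000e+00]), 'position': array([ 0.251, -0.572,  0.222]), 'tool_rot': array([ 0.979,  0.205, -0.   , -0.001]), 'ft_force': array([ 0.038, -0.203,  0.413]), 'moment': array([ 0.03 ,  0.009, -0.01 ]), 'grip_width': np.float64(0.087)}
scene [[475.74892318   0.         320.08039005]
 [  0.         475.74892318 197.30832411]
 [  0.           0.           1.        ]] [-0.02322002  0.          0.          0.          0.        ] [[ 0.56914547  0.82202326  0.01873987]
 [ 0.58337325 -0.38763992 -0.7137303 ]
 [-0.57943859  0.41714871 -0.70016989]] [-0.34453517 -0.24500205  1.58659558]
out blue_sleeve 0.45 [347.3, 164.8] 8
out blue_crimper 0.94 [390.6, 193.7] 4200
out orange_crimper 0.67 [259.0, 264.0] 6444
out blue_bar 0.6 [381.0, 178.5] 437
tip blue_sleeve 0.63 [357.2, 168.3]
tip blue_press 0.49 [358.8, 164.5]
tip blue_crimper 0.69 [3
[... 591 characters left out ...]
279 0.57141221 1.09281548]
out blue_sleeve 0.55 [263.4, 195.6] 100
out blue_crimper 0.72 [251.5, 180.0] 3480
out orange_crimper 0.67 [386.2, 173.0] 3192
out orange_crimper 0.37 [409.1, 187.6] 242
out blue_bar 0.84 [258.0, 169.6] 457
out blue_bar 0.66 [261.6, 196.4] 223
tip blue_sleeve 0.49 [264.3, 193.2]
tip blue_press 0.51 [268.2, 199.0]
tip blue_press 0.45 [261.7, 193.7]
tip orange_crimper 0.6 [383.5, 170.4]
tip blue_bar 0.81 [235.3, 176.2]
tip blue_bar 0.22 [261.8, 196.7]
tip vial_blue 0.55 [272.4, 163.1]
tip vial_mid 0.64 [319.9, 189.3]
tip vial_mid 0.6 [257.8, 178.2]
tip cap_jar 0.62 [314.8, 239.1]
tip mouse 0.77 [185.0, 208.8]
tip gauge 0.57 [311.7, 237.5]
tip gauge 0.52 [456.3, 223.8]
```

Run:
```python
import cv2
a=cv2.imread("pics/top0.png");cv2.imwrite("pics/top0z.png",cv2.resize(a[100:300,160:420],None,fx=3,fy=3,interpolation=cv2.INTER_CUBIC)[:600,:780])
```

```text
(no output)
```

View pics/scene0.png

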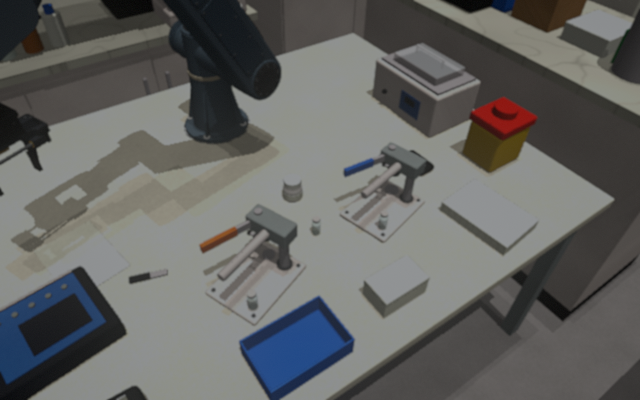

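View pics/top0.png

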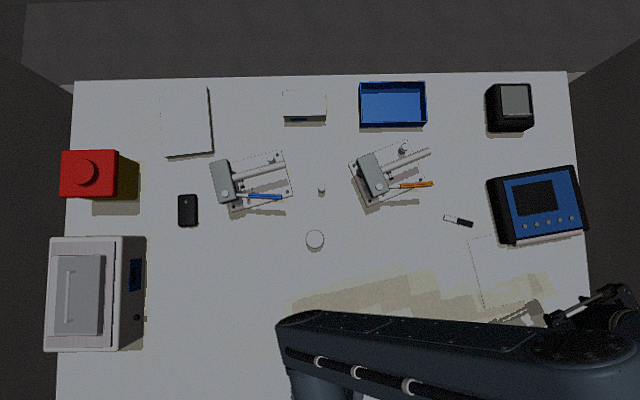

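View pics/top0z.png

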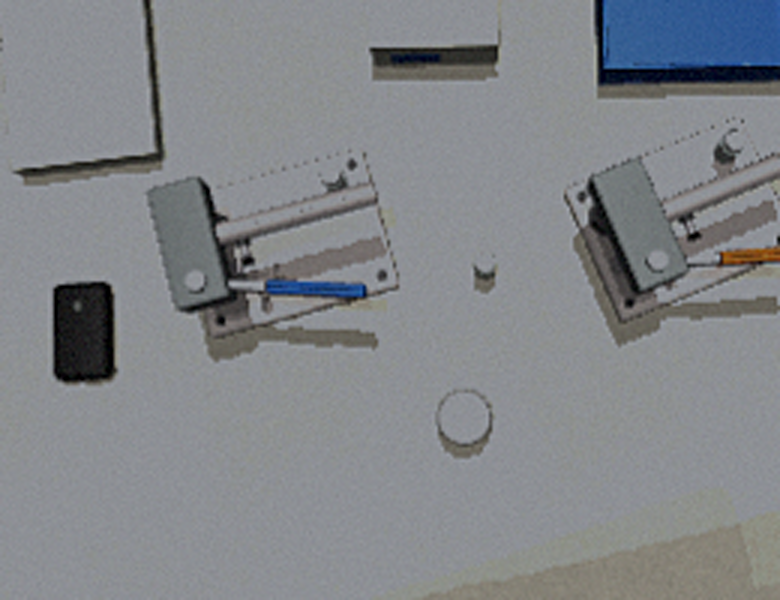

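The top view shows the blue sleeve at about columns 248–282, row 196. The bar is above it (further +x), the mouse is at (188,210), the jar at (315,239) and vial_mid at (321,191). Next I'll measure the geometry.

```bash
cat > h.py <<'E'
import numpy as np,cv2
def ray(d,uv):
    uv=np.array(uv,float).reshape(-1,1,2)
    n=cv2.undistortPoints(uv,d["intrinsics"],np.array(d["distortion"])).reshape(-1,2)
    return np.c_[n,np.ones(len(n))]
def onz(d,uv,z):
    r=ray(d,uv)@d["R"]; c=-d["R"].T@d["t"]
    s=(z-c[2])/r[:,2]; return c+r*s[:,None]
def pts(d,uv):
    uv=np.array(uv).reshape(-1,2); i=np.round(uv).astype(int)
    z=d["z_map"][i[:,1],i[:,0]]
    return (ray(d,uv)*z[:,None]-d["t"])@d["R"]
def proj(d,X):
    rv=cv2.Rodrigues(d["R"])[0]
    return cv2.projectPoints(np.array(X,float).reshape(-1,1,3),rv,d["t"],d["intrinsics"],np.array(d["distortion"]))[0].reshape(-1,2)
E
python3 - <<'E'
from h import *
np.set_printoptions(precision=4,suppress=True)
for c,roi in [("top",(170,225,200,300)),("scene",(150,185,330,385))]:
    d=dict(np.load(c+".npz")); im=d["color"].astype(int)
    m=(im[...,2]>im[...,0]+40)&(im[...,2]>70)
    M=np.zeros_like(m); M[roi[0]:roi[1],roi[2]:roi[3]]=m[roi[0]:roi[1],roi[2]:roi[3]]
    v,u=np.nonzero(M); uv=np.c_[u,v]; P=pts(d,uv)
    print(c,len(uv),uv.min(0),uv.max(0)); 
    P=P[(P[:,2]>.1)&(P[:,2]<.17)]
    print(len(P),np.median(P,0),np.percentile(P,[5,95],axis=0))
    q=np.median(P,0); e=np.linalg.svd(P[:,:2]-P[:,:2].mean(0))[2][0]; print("dir",e,P.mean(0), np.ptp((P[:,:2])@e))
d=dict(np.load("top.npz"))
# zoom picks -> px
z=lambda a:[(x/3+160-.33,y/3+100-.33) for x,y in a]
print("bar",onz(d,z([(218,228),(375,193)]),.13))
print("pinhead",onz(d,z([(195,280)]),.158))
print("base corners",onz(d,z([(365,150),(398,290),(215,340)]),.012))
# cloud of bar
zm=pts(d,np.stack(np.meshgrid(np.arange(200,300),np.arange(140,220)),-1).reshape(-1,2))
b=zm[(zm[:,2]>.1)&(zm[:,2]<.2)]
print(len(b)); np.save("cloud.npy",b)
for n in range(0,len(b),40): print(b[n])
E
```

```text
top 142 [249 193] [281 198]
131 [0.5489 0.1574 0.1425] [[0.5425 0.1195 0.1395]
 [0.5543 0.1981 0.1453]]
dir [-0.0621 -0.9981] [0.5491 0.1582 0.1425] 0.08733652263739944
scene 126 [345 158] [373 171]
125 [0.5514 0.1562 0.1412] [[0.5442 0.1179 0.1371]
 [0.5573 0.1949 0.1435]]
dir [-0.0661 -0.9978] [0.5511 0.1557 0.1408] 0.08685134752537937
bar [[0.6082 0.2494 0.13  ]
 [0.6378 0.1044 0.13  ]]
pinhead [[0.5569 0.2632 0.158 ]]
base corners [[0.7068 0.1244 0.012 ]
 [0.5605 0.0921 0.012 ]
 [0.5133 0.2784 0.012 ]]
1558
[0.6516 0.271  0.1489]
[0.6427 0.2676 0.1512]
[0.6386 0.1216 0.1419]
[0.6355 0.1106 0.1427]
[0.6332 0.1109 0.1399]
[0.63   0.1243 0.1437]
[0.6281 0.1518 0.1424]
[0.6271 0.1855 0.1367]
[0.6233 0.2752 0.1523]
[0.6215 0.3029 0.1506]
[0.6199 0.1492 0.1415]
[0.6185 0.1907 0.1386]
[0.6193 0.2542 0.1255]
[0.6123 0.2776 0.1532]
[0.6135 0.1589 0.131 ]
[0.6103 0.1989 0.1388]
[0.6073 0.2307 0.1443]
[0.6066 0.252  0.1344]
[0.6004 0.2552 0.1559]
[0.5983 0.256  0.1521]
[0.5968 0.2472 0.1432]
[0.5948 0.2243 0.1351]
[0.5874 0.2742 0.1548]
[0.5885 0.2459 0.1244]
[0.5794 0.2614 0.1515]
[0.5741 0.2877 0.1544]
[0.5706 0.2498 0.1547]
[0.5658 0.2691 0.1526]
[0.5605 0.2771 0.1529]
[0.555  0.2871 0.1556]
[0.5542 0.1816 0.144 ]
[0.5526 0.2228 0.1415]
[0.5506 0.1144 0.1395]
[0.5494 0.1825 0.1386]
[0.546  0.2465 0.1565]
[0.5452 0.1331 0.1428]
[0.544  0.1721 0.1353]
[0.5424 0.2371 0.1379]
[0.5362 0.2691 0.1515]
```

Measurements agree with the data. The sleeve top is at 0.142 m and its centre at about (0.550, 0.157). The pin is at about (0.557, 0.262) and the crimper yaw about 0.235. I'll travel at z = 0.22 with the fingers closed.

Call:
{"api": "send_rows", "payload": {
  "deltas": [
    {"tx":2.6,"ty":-2.9},
    {"tx":5.2,"ty":-5.8},
    {"tx":7.8,"ty":-8.7},
    {"tx":10.4,"ty":-11.6},
    {"tx":13,"ty":-14.5}
  ],
  "claw": 0,
  "squeeze": 20
}}

```text
schema error: expected keys tx, ty, tz, rx, ry, rz
```

Call:
{"api": "send_rows", "payload": {
  "deltas": [
    {"tx":2.6,"ty":-2.9},
    {"tx":5.2,"ty":-5.8},
    {"tx":7.8,"ty":-8.7},
    {"tx":10.4,"ty":-11.6},
    {"tx":13,"ty":-14.5}
  ]
}}

```text
schema error: expected keys tx, ty, tz, rx, ry, rz
```

Call:
{"api": "send_rows", "payload": {
  "deltas": [
    {"tx":2.6,"ty":-2.9},
    {"tx":5.2,"ty":-5.8},
    {"tx":7.8,"ty":-8.7},
    {"tx":10.4,"ty":-11.6},
    {"tx":13,"ty":-14.5}
  ]
}}

```text
schema error: expected keys tx, ty, tz, rx, ry, rz
```

Call:
{"api": "send_rows", "payload": {
  "deltas": [
    {"tx":2.2,"ty":-2.4},
    {"tx":4.4,"ty":-4.9},
    {"tx":6.6,"ty":-7.3},
    {"tx":8.8,"ty":-9.8},
    {"tx":11,"ty":-12.3}
  ]
}}

```text
schema error: expected keys tx, ty, tz, rx, ry, rz
```

Call:
{"api": "send_rows", "payload": {
  "deltas": [
    {"rz":-0.12},
    {"rz":-0.24},
    {"rz":-0.36},
    {"rz":-0.48},
    {"rz":-0.6}
  ]
}}

```text
schema error: expected keys tx, ty, tz, rx, ry, rz
```

Call:
{"api": "send_rows", "payload": {
  "deltas": [
    {"rz":-0.12},
    {"rz":-0.24},
    {"rz":-0.36},
    {"rz":-0.48},
    {"rz":-0.6}
  ]
}}

```text
schema error: expected keys tx, ty, tz, rx, ry, rz
```

Call:
{"api": "send_rows", "payload": {
  "deltas": [
    {"rz":-0.1},
    {"rz":-0.19},
    {"rz":-0.19},
    {"rz":-0.19}
  ]
}}

```text
schema error: expected keys tx, ty, tz, rx, ry, rz
```

All six keys are required. I'll send one call first and check it.

Call:
{"api": "send_rows", "payload": {
  "deltas": [
    {"tx":2.6,"ty":-2.9,"tz":0,"rx":0,"ry":0,"rz":0},
    {"tx":5.2,"ty":-5.8,"tz":0,"rx":0,"ry":0,"rz":0},
    {"tx":7.8,"ty":-8.7,"tz":0,"rx":0,"ry":0,"rz":0},
    {"tx":10.4,"ty":-11.6,"tz":0,"rx":0,"ry":0,"rz":0},
    {"tx":13,"ty":-14.5,"tz":0,"rx":0,"ry":0,"rz":0}
  ],
  "claw": 0,
  "squeeze": 20
}}

```text
time: 1.92
position: [0.3119, -0.3859, 0.2226]
tool_rot: [0.979, 0.205, 0.0, 0.0]
ft_force: [0.1, 0.2, -0.1]
grip_width: 0.0614
```

Call:
{"api": "send_rows", "payload": {
  "deltas": [
    {"tx":2.6,"ty":-2.9,"tz":0,"rx":0,"ry":0,"rz":0},
    {"tx":5.2,"ty":-5.8,"tz":0,"rx":0,"ry":0,"rz":0},
    {"tx":7.8,"ty":-8.7,"tz":0,"rx":0,"ry":0,"rz":0},
    {"tx":10.4,"ty":-11.6,"tz":0,"rx":0,"ry":0,"rz":0},
    {"tx":13,"ty":-14.5,"tz":0,"rx":0,"ry":0,"rz":0}
  ]
}}

```text
time: 2.33
position: [0.3729, -0.2009, 0.2228]
tool_rot: [0.979, 0.205, 0.0, 0.0]
ft_force: [0.9, -0.8, -0.2]
grip_width: 0.028
```

Call:
{"api": "send_rows", "payload": {
  "deltas": [
    {"tx":2.6,"ty":-2.9,"tz":0,"rx":0,"ry":0,"rz":0},
    {"tx":5.2,"ty":-5.8,"tz":0,"rx":0,"ry":0,"rz":0},
    {"tx":7.8,"ty":-8.7,"tz":0,"rx":0,"ry":0,"rz":0},
    {"tx":10.4,"ty":-11.6,"tz":0,"rx":0,"ry":0,"rz":0},
    {"tx":13,"ty":-14.5,"tz":0,"rx":0,"ry":0,"rz":0}
  ]
}}

```text
time: 2.75
position: [0.4339, -0.0157, 0.2229]
tool_rot: [0.979, 0.205, 0.0, 0.0]
ft_force: [0.5, -0.4, 0.0]
grip_width: 0.0018
```

Call:
{"api": "send_rows", "payload": {
  "deltas": [
    {"tx":2.2,"ty":-2.4,"tz":0,"rx":0,"ry":0,"rz":0},
    {"tx":4.4,"ty":-4.9,"tz":0,"rx":0,"ry":0,"rz":0},
    {"tx":6.6,"ty":-7.3,"tz":0,"rx":0,"ry":0,"rz":0},
    {"tx":8.8,"ty":-9.8,"tz":0,"rx":0,"ry":0,"rz":0},
    {"tx":11,"ty":-12.3,"tz":0,"rx":0,"ry":0,"rz":0}
  ]
}}

```text
time: 3.17
position: [0.4853, 0.141, 0.2228]
tool_rot: [0.979, 0.205, 0.0, 0.0]
ft_force: [1.2, -0.1, 0.5]
grip_width: 0.0004
```

Call:
{"api": "send_rows", "payload": {
  "deltas": [
    {"tx":0,"ty":0,"tz":0,"rx":0,"ry":0,"rz":-0.12},
    {"tx":0,"ty":0,"tz":0,"rx":0,"ry":0,"rz":-0.24},
    {"tx":0,"ty":0,"tz":0,"rx":0,"ry":0,"rz":-0.36},
    {"tx":0,"ty":0,"tz":0,"rx":0,"ry":0,"rz":-0.48},
    {"tx":0,"ty":0,"tz":0,"rx":0,"ry":0,"rz":-0.6}
  ]
}}

```text
time: 3.58
position: [0.4849, 0.1395, 0.2226]
tool_rot: [0.873, 0.488, 0.0, 0.0]
ft_force: [0.1, -0.0, 0.8]
grip_width: 0.0004
```

Call:
{"api": "send_rows", "payload": {
  "deltas": [
    {"tx":0,"ty":0,"tz":0,"rx":0,"ry":0,"rz":-0.12},
    {"tx":0,"ty":0,"tz":0,"rx":0,"ry":0,"rz":-0.24},
    {"tx":0,"ty":0,"tz":0,"rx":0,"ry":0,"rz":-0.36},
    {"tx":0,"ty":0,"tz":0,"rx":0,"ry":0,"rz":-0.48},
    {"tx":0,"ty":0,"tz":0,"rx":0,"ry":0,"rz":-0.6}
  ]
}}

```text
time: 4.0
position: [0.485, 0.1393, 0.2227]
tool_rot: [0.69, 0.724, 0.0, 0.0]
ft_force: [-0.6, -0.5, -0.5]
grip_width: 0.0004
```

Call:
{"api": "send_rows", "payload": {
  "deltas": [
    {"tx":0,"ty":0,"tz":0,"rx":0,"ry":0,"rz":-0.1},
    {"tx":0,"ty":0,"tz":0,"rx":0,"ry":0,"rz":-0.19},
    {"tx":0,"ty":0,"tz":0,"rx":0,"ry":0,"rz":-0.19},
    {"tx":0,"ty":0,"tz":0,"rx":0,"ry":0,"rz":-0.19}
  ]
}}

```text
time: 4.33
position: [0.485, 0.1393, 0.2227]
tool_rot: [0.621, 0.783, 0.0, 0.0]
ft_force: [-0.2, 0.5, 0.5]
grip_width: 0.0007
```

Call:
{"api": "send_rows", "payload": {
  "deltas": [
    {"tx":0,"ty":0,"tz":3,"rx":0,"ry":0,"rz":0},
    {"tx":0,"ty":0,"tz":6,"rx":0,"ry":0,"rz":0},
    {"tx":0,"ty":0,"tz":9,"rx":0,"ry":0,"rz":0},
    {"tx":0,"ty":0,"tz":10.9,"rx":0,"ry":0,"rz":0},
    {"tx":0,"ty":0,"tz":10.9,"rx":0,"ry":0,"rz":0}
  ]
}}

```text
time: 4.75
position: [0.4821, 0.139, 0.1102]
tool_rot: [0.621, 0.784, -0.003, -0.003]
ft_force: [-1.1, -0.3, -0.2]
grip_width: 0.0006
```

Run:
```python
from rig import robot
from h import *
for c,(a,b) in [("scene",(110,310)),("top",(130,170))]:
    d=robot.camera(c); x,y=b,a
    a=d["color"][:,:,::-1].copy()
    P=robot.get_obs()["position"]
    print(c,proj(d,[P,[.5757,.1586,.13],[.544,.157,.13]]))
    if c=="scene": a=a[110:260,300:500]; 
    else: a=a[120:270,180:380]
    cv2.imwrite(f"pics/{c}1.png",cv2.resize(a,None,fx=4,fy=4,interpolation=cv2.INTER_CUBIC))
```

```text
scene [[337.50207077 161.49627669]
 [364.97651772 172.74841423]
 [356.94990551 166.27325624]]
top [[273.16038986 219.88520574]
 [265.19501346 186.6432658 ]
 [265.82046272 198.10084382]]
```

View pics/scene1.png

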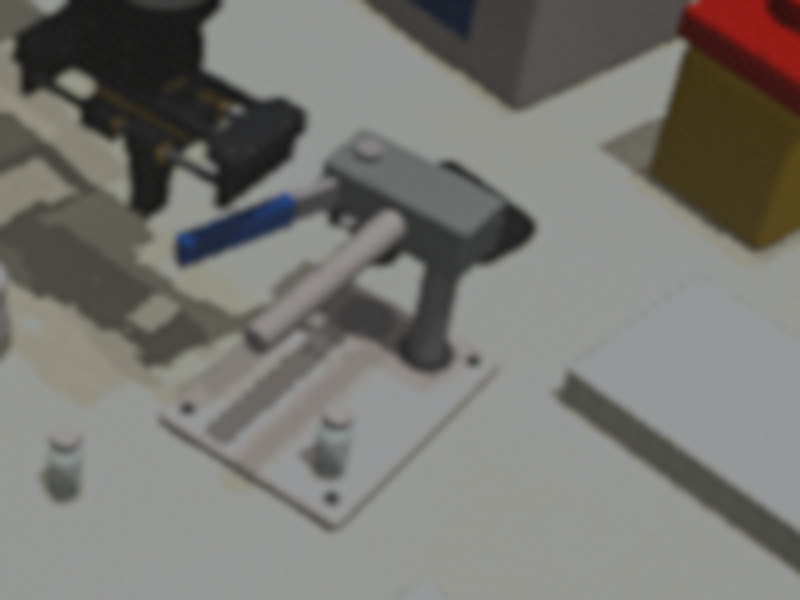

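View pics/top1.png

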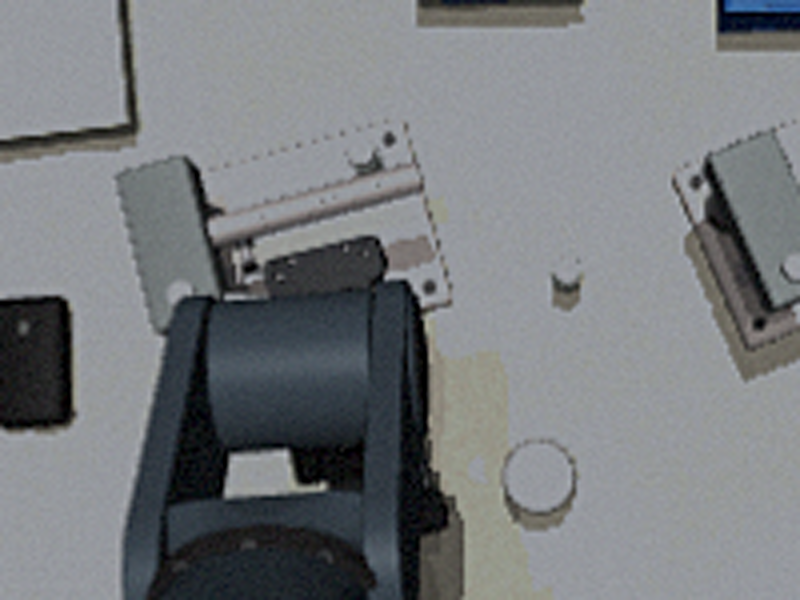

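The scene picture shows the closed fingers hanging in front of the blue sleeve at zoom (150,200), clear of everything. The gripper body is above the pin head. The top picture shows nothing disturbed. Now I'll approach to just short of contact.

Call:
{"api": "send_rows", "payload": {
  "deltas": [
    {"tx":0,"ty":1,"tz":0,"rx":0,"ry":0,"rz":0},
    {"tx":0,"ty":2,"tz":0,"rx":0,"ry":0,"rz":0},
    {"tx":0,"ty":3,"tz":0,"rx":0,"ry":0,"rz":0},
    {"tx":0,"ty":3.5,"tz":0,"rx":0,"ry":0,"rz":0},
    {"tx":0,"ty":3.5,"tz":0,"rx":0,"ry":0,"rz":0}
  ]
}}

```text
time: 5.27
position: [0.5219, 0.1477, 0.1146]
tool_rot: [0.621, 0.784, 0.002, 0.002]
ft_force: [0.5, -0.1, -0.1]
grip_width: 0.0002
```

Call:
{"api": "send_rows", "payload": {
  "deltas": [
    {"tx":0,"ty":0.3,"tz":0,"rx":0,"ry":0,"rz":0},
    {"tx":0,"ty":0.6,"tz":0,"rx":0,"ry":0,"rz":0},
    {"tx":0,"ty":0.9,"tz":0,"rx":0,"ry":0,"rz":0},
    {"tx":0,"ty":1.2,"tz":0,"rx":0,"ry":0,"rz":0},
    {"tx":0,"ty":1.2,"tz":0,"rx":0,"ry":0,"rz":0}
  ]
}}

```text
time: 5.68
position: [0.5306, 0.15, 0.1134]
tool_rot: [0.621, 0.784, -0.0, -0.0]
ft_force: [-0.1, -0.4, 1.0]
grip_width: 0.0005
```

Call:
{"api": "send_rows", "payload": {
  "deltas": [
    {"tx":0,"ty":0.3,"tz":0,"rx":0,"ry":0,"rz":0},
    {"tx":0,"ty":0.6,"tz":0,"rx":0,"ry":0,"rz":0},
    {"tx":0,"ty":0.9,"tz":0,"rx":0,"ry":0,"rz":0},
    {"tx":0,"ty":1.0,"tz":0,"rx":0,"ry":0,"rz":0},
    {"tx":0,"ty":1.0,"tz":0,"rx":0,"ry":0,"rz":0}
  ]
}}

```text
time: 6.1
position: [0.5404, 0.1523, 0.1134]
tool_rot: [0.621, 0.784, -0.0, -0.0]
ft_force: [-2.4, -1.3, -0.6]
grip_width: 0.0007
```

Call:
{"api": "send_rows", "payload": {
  "deltas": [
    {"tx":0,"ty":0.3,"tz":0,"rx":0,"ry":0,"rz":0},
    {"tx":0,"ty":0.6,"tz":0,"rx":0,"ry":0,"rz":0},
    {"tx":0,"ty":0.9,"tz":0,"rx":0,"ry":0,"rz":0},
    {"tx":0,"ty":1.0,"tz":0,"rx":0,"ry":0,"rz":0},
    {"tx":0,"ty":1.0,"tz":0,"rx":0,"ry":0,"rz":0}
  ]
}}

```text
time: 6.52
position: [0.5504, 0.1546, 0.1135]
tool_rot: [0.62, 0.784, -0.0, 0.0]
ft_force: [-2.8, -2.3, -0.6]
grip_width: 0.0007
```

Call:
{"api": "send_rows", "payload": {
  "deltas": [
    {"tx":0,"ty":0.2,"tz":0,"rx":0,"ry":0,"rz":0},
    {"tx":0,"ty":0.4,"tz":0,"rx":0,"ry":0,"rz":0},
    {"tx":0,"ty":0.6,"tz":0,"rx":0,"ry":0,"rz":0},
    {"tx":0,"ty":0.6,"tz":0,"rx":0,"ry":0,"rz":0}
  ]
}}

```text
time: 6.85
position: [0.5563, 0.156, 0.1135]
tool_rot: [0.621, 0.784, 0.0, 0.0]
ft_force: [-3.3, -2.8, 0.2]
grip_width: 0.0005
```

Call:
{"api": "send_rows", "payload": {
  "deltas": [
    {"tx":0,"ty":0.15,"tz":0,"rx":0,"ry":0,"rz":0},
    {"tx":0,"ty":0.3,"tz":0,"rx":0,"ry":0,"rz":0},
    {"tx":0,"ty":0.3,"tz":0,"rx":0,"ry":0,"rz":0},
    {"tx":0,"ty":0.3,"tz":0,"rx":0,"ry":0,"rz":0}
  ]
}}

```text
time: 7.18
position: [0.559, 0.1567, 0.1135]
tool_rot: [0.621, 0.784, 0.0, 0.0]
ft_force: [-4.0, -3.6, 0.7]
grip_width: 0.0001
```

Call:
{"api": "send_rows", "payload": {
  "deltas": [
    {"tx":0,"ty":0.1,"tz":0,"rx":0,"ry":0,"rz":0},
    {"tx":0,"ty":0.2,"tz":0,"rx":0,"ry":0,"rz":0},
    {"tx":0,"ty":0.2,"tz":0,"rx":0,"ry":0,"rz":0}
  ]
}}

```text
time: 7.43
position: [0.5608, 0.1571, 0.1135]
tool_rot: [0.62, 0.784, -0.0, -0.0]
ft_force: [-3.2, -3.4, 0.1]
grip_width: 0.0003
```

Run:
```python
from rig import robot
from h import *
d=robot.camera("scene")
a=d["color"][110:260,300:500,::-1]
cv2.imwrite("pics/scene2.png",cv2.resize(a,None,fx=4,fy=4,interpolation=cv2.INTER_CUBIC))
o=robot.get_obs();print(o["position"],o["ft_force"])
```

```text
[0.56076522 0.15711585 0.11350685] [-3.06534617 -3.20385064  0.61691386]
```

View pics/scene2.png

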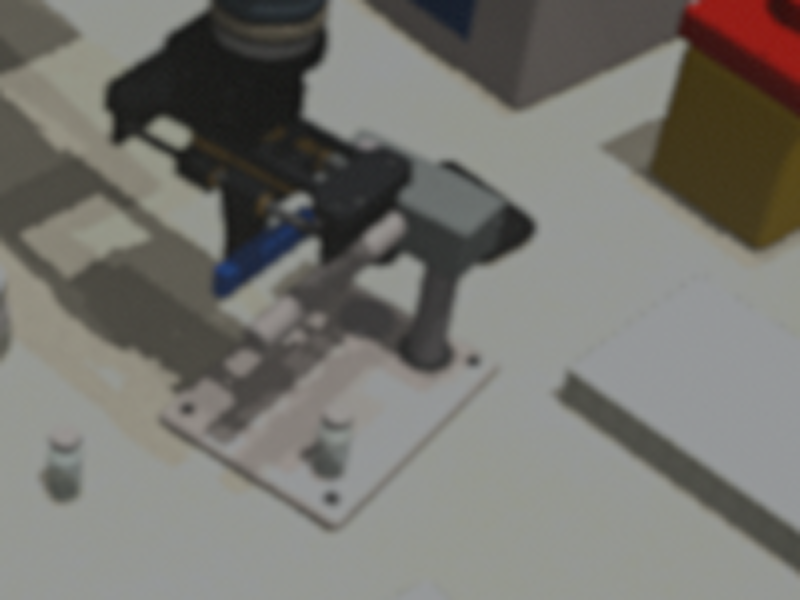

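```bash
cat > lev.py <<'E'
from rig import robot
from h import *
def lev(d):
    im=d["color"].astype(int)
    m=(im[...,2]>im[...,0]+40)&(im[...,2]>60)
    M=np.zeros_like(m); M[150:190,330:385]=m[150:190,330:385]
    v,u=np.nonzero(M); P=pts(d,np.c_[u,v]); P=P[(P[:,2]>.1)&(P[:,2]<.15)]
    e=np.linalg.svd(P[:,:2]-P[:,:2].mean(0))[2][0]; e*=-np.sign(e[1])
    return len(P),P.mean(0),np.arctan2(e[0],-e[1]),P[:,:2]@e
if __name__=="__main__":
    d0=dict(np.load("scene.npz")); a=lev(d0); print(a[:3])
    d=robot.camera("scene"); b=lev(d); print(b[:3],"dang",b[2]-a[2], "shift",b[1]-a[1])
    o=robot.get_obs();print(o["time"],o["position"],o["ft_force"])
E
python3 lev.py
```

```text
(125, array([0.55114606, 0.15574967, 0.14082012]), np.float64(-0.06617221304978124))
(53, array([0.58286229, 0.14897661, 0.14021334]), np.float64(0.14667868878533172)) dang 0.21285090183511296 shift [ 0.03171623 -0.00677306 -0.00060678]
7.5333 [0.56074574 0.15710713 0.11353049] [-3.24059202 -4.10193161  0.8264074 ]
```

Call:
{"api": "send_rows", "payload": {
  "deltas": [
    {"tx":0,"ty":0.1,"tz":0,"rx":0,"ry":0,"rz":0},
    {"tx":0,"ty":0.2,"tz":0,"rx":0,"ry":0,"rz":0},
    {"tx":0,"ty":0.2,"tz":0,"rx":0,"ry":0,"rz":0}
  ]
}}

```text
time: 7.78
position: [0.5626, 0.1575, 0.1135]
tool_rot: [0.62, 0.784, -0.0, -0.0]
ft_force: [-3.4, -4.0, 0.6]
grip_width: 0.0004
```

Call:
{"api": "send_rows", "payload": {
  "deltas": [
    {"tx":0,"ty":0.1,"tz":0,"rx":0,"ry":0,"rz":0},
    {"tx":0,"ty":0.2,"tz":0,"rx":0,"ry":0,"rz":0},
    {"tx":0,"ty":0.2,"tz":0,"rx":0,"ry":0,"rz":0}
  ]
}}

```text
time: 8.03
position: [0.5644, 0.1578, 0.1135]
tool_rot: [0.62, 0.784, -0.0, -0.0]
ft_force: [-4.0, -3.9, -0.2]
grip_width: 0.0002
```

Call:
{"api": "send_rows", "payload": {
  "deltas": [
    {"tx":0,"ty":0.1,"tz":0,"rx":0,"ry":0,"rz":0},
    {"tx":0,"ty":0.1,"tz":0,"rx":0,"ry":0,"rz":0}
  ]
}}

```text
time: 8.2
position: [0.5653, 0.158, 0.1135]
tool_rot: [0.62, 0.784, -0.001, -0.0]
ft_force: [-3.9, -4.7, 1.6]
grip_width: 0.0004
```

Call:
{"api": "send_rows", "payload": {
  "deltas": [
    {"tx":0,"ty":0.1,"tz":0,"rx":0,"ry":0,"rz":0},
    {"tx":0,"ty":0.1,"tz":0,"rx":0,"ry":0,"rz":0}
  ]
}}

```text
time: 8.37
position: [0.5662, 0.1581, 0.1135]
tool_rot: [0.62, 0.784, -0.001, -0.0]
ft_force: [-4.7, -3.8, 1.3]
grip_width: 0.0004
```

```bash
python3 lev.py
```

```text
(125, array([0.55114606, 0.15574967, 0.14082012]), np.float64(-0.06617221304978124))
(56, array([0.58908659, 0.14767796, 0.14001428]), np.float64(0.19638302894093604)) dang 0.2625552419907173 shift [ 0.03794053 -0.00807171 -0.00080584]
8.4167 [0.56616553 0.15815322 0.11348314] [-4.37929022 -4.59041257  0.49021249]
```

Call:
{"api": "send_rows", "payload": {
  "deltas": [
    {"tx":0,"ty":0.1,"tz":0,"rx":0,"ry":0,"rz":0},
    {"tx":0,"ty":0.1,"tz":0,"rx":0,"ry":0,"rz":0}
  ]
}}

```text
time: 8.58
position: [0.5665, 0.1583, 0.1135]
tool_rot: [0.62, 0.784, -0.001, -0.001]
ft_force: [-4.5, -5.0, 2.2]
grip_width: 0.0004
```

Call:
{"api": "send_rows", "payload": {
  "deltas": [
    {"tx":0,"ty":0.1,"tz":0,"rx":0,"ry":0,"rz":0},
    {"tx":0,"ty":0.1,"tz":0,"rx":0,"ry":0,"rz":0}
  ]
}}

```text
time: 8.75
position: [0.5666, 0.1583, 0.1134]
tool_rot: [0.62, 0.784, -0.002, -0.001]
ft_force: [-7.4, -5.4, 3.1]
grip_width: 0.0005
```

Call:
{"api": "send_rows", "payload": {
  "deltas": [
    {"tx":0,"ty":0.1,"tz":0,"rx":0,"ry":0,"rz":0},
    {"tx":0,"ty":0.1,"tz":0,"rx":0,"ry":0,"rz":0},
    {"tx":0,"ty":0.1,"tz":0,"rx":0,"ry":0,"rz":0},
    {"tx":0,"ty":0.1,"tz":0,"rx":0,"ry":0,"rz":0}
  ]
}}

```text
time: 9.08
position: [0.5665, 0.1582, 0.1134]
tool_rot: [0.62, 0.784, -0.003, -0.002]
ft_force: [-9.4, -7.0, 4.9]
grip_width: 0.0004
```

```bash
python3 lev.py
```

```text
(125, array([0.55114606, 0.15574967, 0.14082012]), np.float64(-0.06617221304978124))
(50, array([0.5907272 , 0.1443575 , 0.14002108]), np.float64(0.2095083980877124)) dang 0.27568061113749365 shift [ 0.03958113 -0.01139217 -0.00079904]
9.1333 [0.56655554 0.15823813 0.1134108 ] [-9.53084729 -6.19347205  3.55238017]
```

The lever is on its stop: the TCP stalled at x = 0.5666 and the push rose from about 5 to 11 N. Now I'll let it back out under control.

Call:
{"api": "send_rows", "payload": {
  "deltas": [
    {"tx":0,"ty":-0.4,"tz":0,"rx":0,"ry":0,"rz":0},
    {"tx":0,"ty":-0.8,"tz":0,"rx":0,"ry":0,"rz":0},
    {"tx":0,"ty":-1.2,"tz":0,"rx":0,"ry":0,"rz":0},
    {"tx":0,"ty":-1.6,"tz":0,"rx":0,"ry":0,"rz":0},
    {"tx":0,"ty":-2,"tz":0,"rx":0,"ry":0,"rz":0}
  ]
}}

```text
time: 9.55
position: [0.55, 0.1556, 0.1136]
tool_rot: [0.621, 0.784, 0.001, -0.0]
ft_force: [-2.2, 1.3, -0.4]
grip_width: -0.0
```

Call:
{"api": "send_rows", "payload": {
  "deltas": [
    {"tx":0,"ty":-0.5,"tz":0,"rx":0,"ry":0,"rz":0},
    {"tx":0,"ty":-1,"tz":0,"rx":0,"ry":0,"rz":0},
    {"tx":0,"ty":-2,"tz":0,"rx":0,"ry":0,"rz":0},
    {"tx":0,"ty":-3,"tz":0,"rx":0,"ry":0,"rz":0},
    {"tx":0,"ty":-4,"tz":0,"rx":0,"ry":0,"rz":0}
  ]
}}

```text
time: 9.97
position: [0.5127, 0.1454, 0.1141]
tool_rot: [0.62, 0.784, 0.002, 0.002]
ft_force: [0.2, -0.2, -0.7]
grip_width: 0.0005
```

Call:
{"api": "send_rows", "payload": {
  "deltas": [
    {"tx":0,"ty":0,"tz":0,"rx":0,"ry":0,"rz":0},
    {"tx":0,"ty":0,"tz":0,"rx":0,"ry":0,"rz":0},
    {"tx":0,"ty":0,"tz":0,"rx":0,"ry":0,"rz":0}
  ]
}}

```text
time: 10.22
position: [0.513, 0.1455, 0.1141]
tool_rot: [0.621, 0.784, 0.001, 0.001]
ft_force: [0.7, -0.9, -0.3]
grip_width: 0.0005
```

```bash
python3 lev.py
```

```text
(125, array([0.55114606, 0.15574967, 0.14082012]), np.float64(-0.06617221304978124))
(60, array([0.54875352, 0.13879847, 0.13968731]), np.float64(-0.002959478898951774)) dang 0.06321273415082947 shift [-0.00239255 -0.0169512  -0.00113281]
10.2667 [0.51294005 0.1455262  0.11394967] [0.975735   0.91282363 0.1774618 ]
```

It's back out, at x ≈ 0.549 on its original line, with no force on the tool. Second press.

Call:
{"api": "send_rows", "payload": {
  "deltas": [
    {"tx":0,"ty":0.6,"tz":0,"rx":0,"ry":0,"rz":0},
    {"tx":0,"ty":1.1,"tz":0,"rx":0,"ry":0,"rz":0},
    {"tx":0,"ty":1.4,"tz":0,"rx":0,"ry":0,"rz":0},
    {"tx":0,"ty":1.7,"tz":0,"rx":0,"ry":0,"rz":0},
    {"tx":0,"ty":2,"tz":0,"rx":0,"ry":0,"rz":0}
  ]
}}

```text
time: 10.68
position: [0.5308, 0.1501, 0.1134]
tool_rot: [0.62, 0.784, -0.0, -0.0]
ft_force: [-1.2, -1.0, 1.0]
grip_width: 0.0003
```

Call:
{"api": "send_rows", "payload": {
  "deltas": [
    {"tx":0,"ty":0.3,"tz":0,"rx":0,"ry":0,"rz":0},
    {"tx":0,"ty":0.6,"tz":0,"rx":0,"ry":0,"rz":0},
    {"tx":0,"ty":0.9,"tz":0,"rx":0,"ry":0,"rz":0},
    {"tx":0,"ty":1.2,"tz":0,"rx":0,"ry":0,"rz":0},
    {"tx":0,"ty":1.5,"tz":0,"rx":0,"ry":0,"rz":0}
  ]
}}

```text
time: 11.1
position: [0.5448, 0.1533, 0.1134]
tool_rot: [0.62, 0.784, -0.001, -0.001]
ft_force: [-2.6, -2.2, 0.6]
grip_width: 0.0007
```

Call:
{"api": "send_rows", "payload": {
  "deltas": [
    {"tx":0,"ty":0.3,"tz":0,"rx":0,"ry":0,"rz":0},
    {"tx":0,"ty":0.6,"tz":0,"rx":0,"ry":0,"rz":0},
    {"tx":0,"ty":0.9,"tz":0,"rx":0,"ry":0,"rz":0},
    {"tx":0,"ty":1.2,"tz":0,"rx":0,"ry":0,"rz":0},
    {"tx":0,"ty":1.5,"tz":0,"rx":0,"ry":0,"rz":0}
  ]
}}

```text
time: 11.52
position: [0.5597, 0.1567, 0.1135]
tool_rot: [0.62, 0.784, -0.001, -0.0]
ft_force: [-4.2, -3.3, 0.6]
grip_width: 0.0008
```

Call:
{"api": "send_rows", "payload": {
  "deltas": [
    {"tx":0,"ty":0.2,"tz":0,"rx":0,"ry":0,"rz":0},
    {"tx":0,"ty":0.4,"tz":0,"rx":0,"ry":0,"rz":0},
    {"tx":0,"ty":0.5,"tz":0,"rx":0,"ry":0,"rz":0},
    {"tx":0,"ty":0.6,"tz":0,"rx":0,"ry":0,"rz":0},
    {"tx":0,"ty":0.6,"tz":0,"rx":0,"ry":0,"rz":0}
  ]
}}

```text
time: 11.93
position: [0.5654, 0.1578, 0.1134]
tool_rot: [0.62, 0.784, -0.001, -0.0]
ft_force: [-3.9, -4.4, 0.5]
grip_width: 0.0002
```

Call:
{"api": "send_rows", "payload": {
  "deltas": [
    {"tx":0,"ty":0.1,"tz":0,"rx":0,"ry":0,"rz":0},
    {"tx":0,"ty":0.2,"tz":0,"rx":0,"ry":0,"rz":0},
    {"tx":0,"ty":0.3,"tz":0,"rx":0,"ry":0,"rz":0},
    {"tx":0,"ty":0.3,"tz":0,"rx":0,"ry":0,"rz":0}
  ]
}}

```text
time: 12.27
position: [0.5665, 0.1581, 0.1134]
tool_rot: [0.62, 0.784, -0.002, -0.001]
ft_force: [-8.0, -5.4, 2.7]
grip_width: 0.0004
```

Call:
{"api": "send_rows", "payload": {
  "deltas": [
    {"tx":0,"ty":0.1,"tz":0,"rx":0,"ry":0,"rz":0},
    {"tx":0,"ty":0.1,"tz":0,"rx":0,"ry":0,"rz":0},
    {"tx":0,"ty":0.1,"tz":0,"rx":0,"ry":0,"rz":0},
    {"tx":0,"ty":0.1,"tz":0,"rx":0,"ry":0,"rz":0}
  ]
}}

```text
time: 12.6
position: [0.5665, 0.1581, 0.1133]
tool_rot: [0.62, 0.785, -0.003, -0.002]
ft_force: [-8.7, -6.4, 5.0]
grip_width: 0.0005
```

```bash
python3 lev.py
python3 - <<'E'
from rig import robot
from h import *
d=robot.camera("scene")
a=d["color"][110:260,200:400,::-1]
cv2.imwrite("pics/scene3.png",cv2.resize(a,None,fx=4,fy=4,interpolation=cv2.INTER_CUBIC))
d=robot.camera("top")
a=d["color"][120:270,180:440,::-1]
cv2.imwrite("pics/top3.png",cv2.resize(a,None,fx=3,fy=3,interpolation=cv2.INTER_CUBIC))
E
```

```text
(125, array([0.55114606, 0.15574967, 0.14082012]), np.float64(-0.06617221304978124))
(52, array([0.5908239 , 0.14408715, 0.13983545]), np.float64(0.19043233285461064)) dang 0.25660454590439186 shift [ 0.03967784 -0.01166252 -0.00098467]
12.65 [0.56656147 0.15806024 0.11333073] [-8.68917606 -6.1260293   5.23092241]
```

View pics/scene3.png

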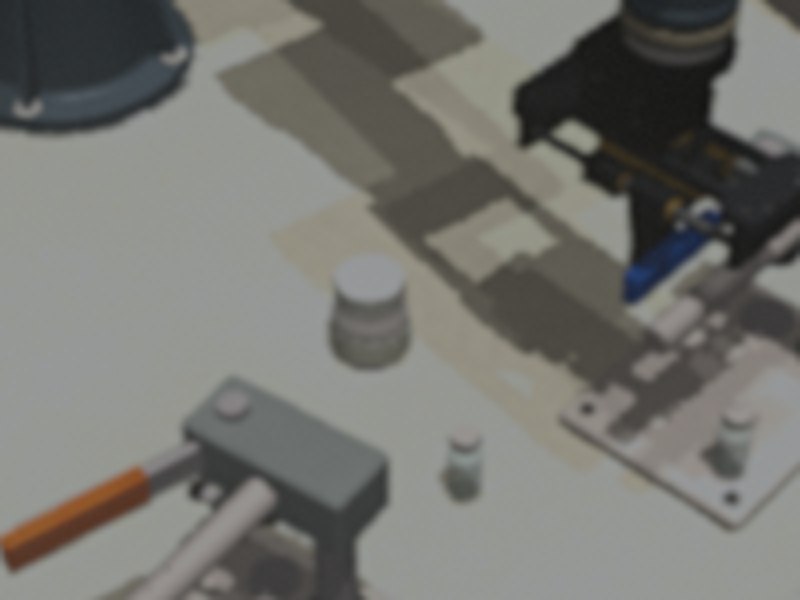

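View pics/top3.png

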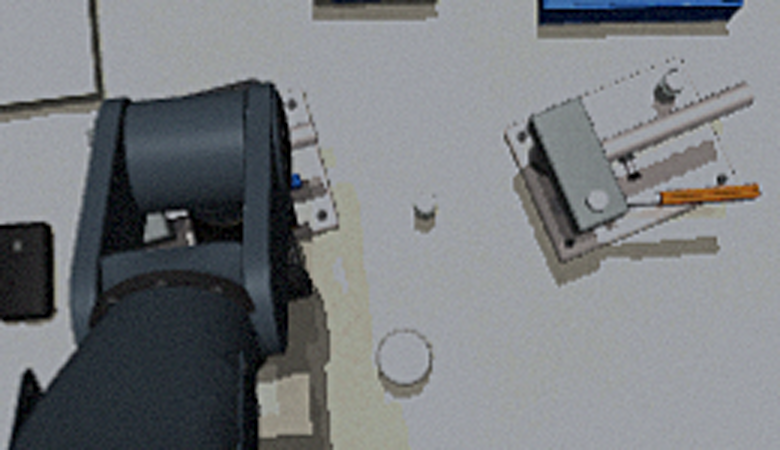

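The sleeve at (630,285)–(715,225) runs parallel to the bar. The jar, vials and orange crimper are where they were. The push is steady at about 10 N normal, and the TCP is stalled at the same point as in the first press. I'm handing in.

Run:
```python
from rig import robot
robot.hand_in(); o=robot.get_obs(); print(o["time"],o["position"],o["ft_force"])
```

```text
the job is handed in; nothing more can be done
the job is handed in; nothing more can be done
```

I pressed the blue lever to its stop with the backs of the closed fingers and let it spring fully out. Then I pressed it to the stop again and handed in at about 12.75 s, still holding it. No verdict was reported.

**Stop:** both presses stalled at the same TCP position (x ≈ 0.5665). The push rose from about 5 N (the spring) to about 11 N the first time and about 10 N the second. In the last picture the sleeve lies parallel to the bar.

**Release:** between presses the sleeve was back on its original line and there was no force on the tool.

**Bystanders:** the orange lever, the jar and the vials I could see looked unmoved in the last pictures. I checked this by eye only, and I did not check the gauge or all of the mouse in those pictures.

**Checks that disagreed or failed:**
- **Lever angle:** the camera angle of the half-hidden sleeve gave only 0.26–0.28 rad of travel at the stop, against the expected 0.32. It also read 0.06 rad when the lever was out. I trusted the sleeve's shift and the stall instead.
- **Side forces:** there was about 4 N of sideways force and 5 N of vertical force while holding, which I put down to friction.
- **Final reading:** the force and position reading after hand-in was refused, so the last reading is from just before.

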